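# Load the green slide cassette through the scanner's spring gate

## Robot

A 7-joint arm with a two-finger parallel gripper is mounted at the origin on the work surface. World frame = base frame: x ahead of the robot, y to its left, z up, the work surface at z = 0. Lengths are in m, angles in rad, forces in N, time in s.
With the tool pointing down it reaches from about 0.4 to 0.85 m from the base axis. Payload 10.4 kg.
Tool frame: the origin (TCP) lies midway between the tips of the shut fingers; the grasp point (between the pads) lies 19 mm behind it; z points along the fingers, x is the direction in which the jaws open and shut, and the axes are right-handed (so a half turn about z gives the same grasp; the last joint's range is limited). The gripper opens to 85 mm and grips with 20 to 120 N. Pads are 22 mm wide; open, the fingers measure 114 mm over their backs; the gripper's body (76 mm by 85 mm) begins 54 mm behind the grasp point. The pads swing forward as they close: fully open they stand 13 mm farther back than shut.
Start: joints at [-1.211, 0.332, -0.065, 1.46, 0.022, 1.35, -0.088], TCP at [0.233, 0.58, 0.231] pointing down, gripper open.
Joint ranges: [-2.6, 2.6], [-0.5, 2.12], [-1.47, 1.34], [0.16, 2.42], [-1.27, 4.41], [0.06, 2.06], [-2.6, 2.6]. Speed limits (rad/s): [2.22, 2.22, 2.79, 2.79, 3.14, 3.14, 3.14].

## Interface

Orientations are given as a unit quaternion [x, y, z, w].
In Python, from workcell import telemetry, eyes, order gives the robot as it stands.
- The arm moves only by the tool servo_tool, never from a script. Its argument "deltas" is a list of rows, each a list of 3 entries, a list of its own where there are three numbers: the shift along the tool's x, y, z in cm, then the turn about the tool's z in rad, then the finger opening in cm, from 0 to 8.54. A call has 1 to 12 rows; each row shifts and turns the pose as measured when the row begins, along the tool's axes as they then stand; what a row does not reach is not made up. A row lasts 1/12 s, in which the tool goes at most 41.7 mm and 7.16 degrees, less where a joint would pass 70% of its speed; a pose out of reach is approached as far as the arm can. A call is refused whole if a number of a shift passes 4.17 or a number of a turn 0.125, either way. A call with a gripper value outside its range is refused whole. The fingers move at their own pace and stop on an object; "force" is the grip in N (left out, the last holds). Time passes only in rows, so rows that do not move let the fingers close. It gives the time, the measured TCP pose, the force and the opening at its end, in the units of the state.
- telemetry.get_obs(): the state, without advancing time (a new reading comes with each control period).
- eyes.camera(name): name is "scene" or "top" or "wrist"; returns (picture, depth): 420x560x3 uint8, blue, green, red; 420x560 float32, m along the optical axis (not along the pixel's ray), 0 where there is no reading.
- eyes.calibration(name): a dict with "fx", "fy", "cx", "cy" (pixels), "rvec" (rotation vector, rad) and "tvec" (3), from world to camera coordinates, as OpenCV has them. Camera axes: x right, y down, z forward; pixel columns grow to the right and rows downward; lengths in m; the calibration is good to about 2 mm. A picture is of the moment at which its call begins: read the wrist's pose just before it. calibration takes no time and is no camera call; for the wrist camera it gives the pose at the moment of the call.
- order.hand_in(): hands the job in, once; it reports no verdict.
The state is a dict: "clock": time; "joint_pos": joint angles; "joint_velocities": joint speeds; "tau": joint torques, N m; "position": TCP position; "ee_rot": TCP orientation; "ft_force": force on the tool from outside, world axes, zero at the start; "torque": the same for the moment, N m; "grip_width": opening from 0.0 (shut) to 1.0 (fully open).
Only numpy, scipy, OpenCV 4.12 (cv2) and the standard library are available. Lean on these libraries where they do the work, as an engineer would, in place of code of your own. Each camera call takes 0.05 s, during which the arm holds its last target. There are 200 camera calls.

## Task

Set the green slide cassette down on the open infeed of the slide scanner's loading dock, lengthwise and upright in front of the orange spring gate. Then push it along the dock floor through the gate until it is wholly in the bay behind and the gate has swung shut behind it. Leave the blue cassette where it is.

Things in the scene. Friction and masses are not known exactly. Their poses are not given: they have to be found in the camera images.
- cassette_green: The green slide cassette, a closed loose block 80 mm long (its x axis), 36 mm wide (y) and 44 mm tall (z), vertical edges rounded at 8 mm, a white label on top, about 0.2 kg; both ends are alike. Origin: centre of its underside. It starts upright on the bench.
- cassette_blue: The blue slide cassette, the same shape and size as the green one, standing upright on the bench. Leave it alone. Origin: centre of its underside.
- loader: Fixed slide scanner with open-topped dock. Origin: on the bench under mid-gateway; x: push direction, z up. In mm: level floor 6 above the bench. Infeed x -125 to -10, rails 8 high, 72 apart, narrowing from x -45 to the gateway: two 42-high posts at x -10 to 0, 56 apart, nothing overhead (fingers can follow through). Bay x 6 to 168 (end stop), y -28 to 43, walls 26 high. Body 170 tall from x 178.
- gate (a joint): Orange spring gate: leaf 62 wide, 38 tall, 4 mm thick, upright hinge at the loader's x 4, y 36 mm. Rad: 0 shut, grows swinging into the bay (+x), up to 1.55. A light spring (1 to 4 N at a pushed cassette) shuts it. Its free edge sweeps to x 68 mm, so it shuts only once the cassette's tail is past that (centre past x 108 mm; 128 mm at the end stop) and the pushing fingers have left.
Not all that is in view belongs to the job. What is meant by the cassette_green is not red or yellow, and is the smaller of those in its own colour.

How it is judged:
On the way, in this order (a step that is already met when the one before it is completed fails the run):
1. the green cassette stands upright and lengthwise on the dock floor in the infeed, the gate shut (x of cassette_green in the frame of loader between -0.13 and -0.035 m and y of cassette_green in the frame of loader between -0.03 and 0.03 m and z of cassette_green in the frame of loader below 0.012 m and angle between cassette_green's own z axis and vertical below 0.2 rad and angle between the x axis of cassette_green and the x axis of loader, either way round below 0.5 rad and value of joint gate below 0.15 rad), for 0.1 s.
2. it is pushed along the dock floor through the gateway, swinging the gate open (value of joint gate above 0.5 rad and x of cassette_green in the frame of loader between -0.035 and 0.045 m and z of cassette_green in the frame of loader below 0.02 m and y of cassette_green in the frame of loader between -0.03 and 0.04 m), for 0.05 s.
At the end, for the whole second after the job is handed in: The green cassette stands upright (within 10 degrees), at rest on the floor of the bay, wholly beyond the gate, and the gate is shut behind it (within 0.15 rad) (value of joint gate below 0.15 rad and x of cassette_green in the frame of loader between 0.05 and 0.14 m and y of cassette_green in the frame of loader between -0.03 and 0.045 m and z of cassette_green in the frame of loader below 0.014 m and angle between cassette_green's own z axis and vertical below 0.17 rad and linear speed of cassette_green below 0.02 m/s); the robot touches nothing.
It fails at once if the blue cassette is moved by more than 30 mm (distance of cassette_blue from where it was at the start of the episode above 0.03 m).
It also fails if it takes over 48 s, if anything falls off the work surface, if the arm or the gripper's body presses on something with over 40 N, if the wrist force passes 120 N, or if a joint passes its speed limit or range.

## Working session

There is one attempt and no reset: what is moved stays moved. The work goes in short steps, Python scripts to look and compute and a tool call to move; the robot and the scene stay as the last step left them, time stands still between calls to the robot, and variables do not carry over. Pictures are saved under pics/ and viewed, about 8 in all and at most 12, crops included, and the job is handed in when it is done.

Besides the shell and the picture viewer there is one more tool, called after ">>>" by a JSON object that holds its "fn" and its "kwargs". servo_tool: Moves the arm, as the interface text tells. Its arguments: {"type":"object","properties":{"deltas":{"type":"array"},"force":{"type":"number"}},"required":["deltas"]}

```bash
mkdir -p pics
cat > h.py <<'E'
import numpy as np, cv2
from workcell import telemetry, eyes, order
def grab(n):
    c=eyes.calibration(n); im,d=eyes.camera(n); return im,d,c
def cloud(d,c):
    R=cv2.Rodrigues(np.array(c['rvec'],float))[0]; t=np.array(c['tvec'],float).ravel()
    v,u=np.mgrid[:d.shape[0],:d.shape[1]]
    P=np.stack([(u-c['cx'])/c['fx']*d,(v-c['cy'])/c['fy']*d,d],-1)
    return (P-t)@R   # world points
E
python3 - <<'E'
from h import *
o=telemetry.get_obs(); print(o)
ims=[]
for n in('top','scene'):
    im,d,c=grab(n); np.savez(f'{n}.npz',im=im,d=d,P=cloud(d,c)); cv2.imwrite(f'pics/{n}0.png',im)
E
```

```text
{'clock': 0.0, 'joint_pos': array([-1.210618  ,  0.33282507, -0.06468592,  1.46094024,  0.02158226,
        1.34988394, -0.08847831]), 'joint_velocities': array([ 0.00036988, -0.00129019, -0.00058594,  0.00133895, -0.00045196,
        0.0016416 , -0.00258437]), 'tau': array([ 8.17251166e-04, -6.25449228e+01,  4.96007153e-02, -3.91618896e+01,
        1.61573128e-02,  9.83608566e-03,  1.69323363e-05]), 'position': array([0.2333061 , 0.57942404, 0.23054562]), 'ee_rot': array([ 8.28696242e-01,  5.59698199e-01, -5.49667056e-04,  4.02038602e-04]), 'ft_force': array([ 0.58398226, -0.60281824,  0.29054015]), 'torque': array([0.03660054, 0.0475417 , 0.04867647]), 'grip_width': 1.0001633310491416}
```

View pics/top0.png

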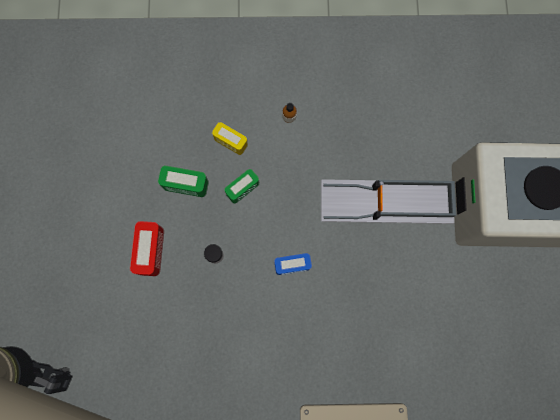

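View pics/scene0.png

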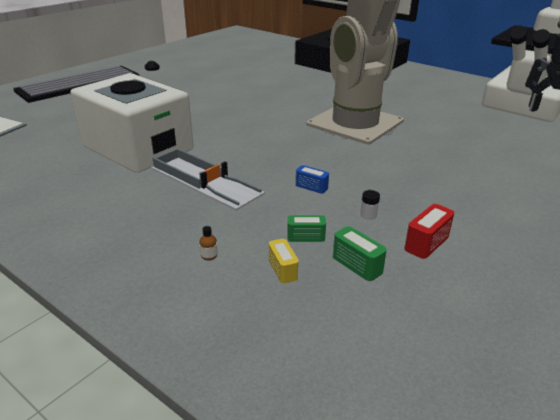

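The top view shows two green cassettes, a larger one at (183,181) and a smaller one at (241,185). The others are red (147,248), yellow (230,138) and blue (293,264). The small green one at (241,185) fits, because it is the smaller of its colour. The dock runs from x px 321 to 455, with the orange gate at (380,200). Next I measure both and confirm with a crop.

Run:
```python
from h import *
z=np.load('top.npz'); im,P=z['im'],z['P']
hsv=cv2.cvtColor(im,cv2.COLOR_BGR2HSV)
def rep(n,m):
    k,l,s,_=cv2.connectedComponentsWithStats(m.astype(np.uint8))
    for i in range(1,k):
        if s[i,4]<25: continue
        q=P[l==i]; top=q[:,2].max()
        r=cv2.minAreaRect((q[q[:,2]>top-.006][:,:2]*1000).astype(np.float32))
        print(n,s[i],'zmax',top.round(4),'rect mm',np.round(r[0],1),np.round(r[1],1),round(r[2],1))
H,S,V=hsv[...,0],hsv[...,1],hsv[...,2]
hi=P[...,2]>.02
lab=hi&(S<60)&(V>140)
col=lambda a,b:(H>=a)&(H<=b)&(S>100)&(V>50)
def fill(m): return cv2.morphologyEx(m.astype(np.uint8),cv2.MORPH_CLOSE,np.ones((15,15)))>0
rep('green',fill(col(45,85)&hi)&hi);rep('blue',fill(col(100,130)&hi)&hi);rep('yellow',fill(col(22,35)&hi)&hi);rep('orange',col(5,16))
# loader: bright floor plane and posts
fl=(V>140)&(S<50)&(P[...,2]<.015)&(P[...,2]>.002); fl[:, :315]=0; fl[:, 458:]=0;fl[:170]=0;fl[230:]=0
rep('floor',fl)
for a,b in((.004,.009),(.011,.018),(.024,.032),(.036,.046)):
    m=(P[...,2]>a)&(P[...,2]<b); m[:, :318]=0; m[:,452:]=0; m[:172]=0; m[228:]=0
    q=P[m]; 
    if len(q): r=cv2.minAreaRect((q[:,:2]*1000).astype(np.float32)); print(a,len(q),np.round(r[0],1),np.round(r[1],1),round(r[2],1), q.min(0).round(4),q.max(0).round(4))
c=np.hstack([cv2.resize(im[120:240,150:310],None,fx=2.5,fy=2.5,interpolation=2),cv2.resize(im[150:270,310:470],None,fx=2.5,fy=2.5,interpolation=2)])
cv2.imwrite('pics/crop1.png',c)
```

```text
green [ 158  166   50   30 1042] zmax 1.1956 rect mm [321.9 177. ] [0. 0.] 0.0
green [225 169  34  33 585] zmax 1.1956 rect mm [321.9 177. ] [0. 0.] 0.0
green [471 179   5  24  70] zmax 0.1472 rect mm [ 556.6 -252. ] [ 3.9 46.2] 88.5
blue [275 253  37  22 594] zmax 1.1956 rect mm [321.9 177. ] [0. 0.] 0.0
yellow [212 122  35  31 602] zmax 1.1956 rect mm [321.9 177. ] [0. 0.] 0.0
orange [283 106  13  12 103] zmax 1.1956 rect mm [321.9 177. ] [0. 0.] 0.0
orange [378 185   5  27 116] zmax 1.1956 rect mm [321.9 177. ] [0. 0.] 0.0
floor [ 321  180  133   43 2310] zmax 0.0145 rect mm [565.6 -99.4] [307.2  99.1] 87.9
floor [ 382  185   67   28 1733] zmax 0.015 rect mm [ 570.3 -166.5] [150.4  65.1] 87.0
0.004 3147 [570.5 -97. ] [317.3 132.8] 89.2 [ 0.5022 -0.2563  0.004 ] [0.6387 0.0626 0.009 ]
0.011 684 [565.2 -95.8] [300.5  98.1] 87.3 [ 0.5134 -0.2461  0.011 ] [0.62   0.0552 0.0179]
0.024 249 [ 565.5 -155.6] [180.9  88.7] 89.1 [ 0.5225 -0.2466  0.024 ] [ 0.6109 -0.0646  0.032 ]
0.036 113 [ 564.5 -154.6] [178.8  87.7] 89.1 [ 0.5219 -0.2446  0.036 ] [ 0.6094 -0.0645  0.0458]
```

View pics/crop1.png

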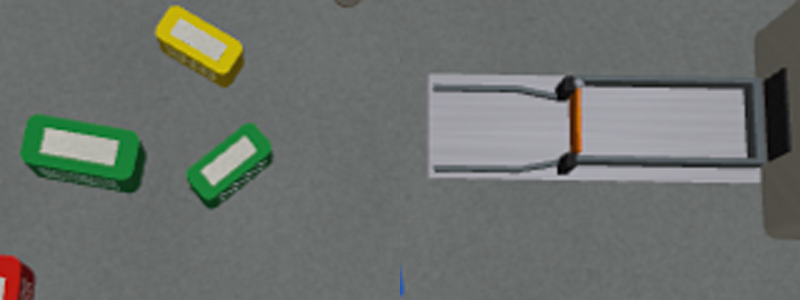

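The crop confirms the small green cassette at crop (230,166). The larger one is at (80,153). The gate is shut between its posts, and depth dropouts spoiled the first numbers. I'll redo it with filtered depth.

```bash
cat >> h.py <<'E'
def cast(uv,c,z):
    R=cv2.Rodrigues(np.array(c['rvec'],float))[0]; t=np.array(c['tvec'],float).ravel()
    K=np.array([[c['fx'],0,c['cx']],[0,c['fy'],c['cy']],[0,0,1]])
    uv=np.atleast_2d(np.array(uv,float)); r=np.c_[uv,np.ones(len(uv))]@np.linalg.inv(K).T@R; o=-R.T@t
    return o+r*((z-o[2])/r[:,2])[:,None]
E
python3 - <<'E'
from h import *
z=np.load('top.npz'); im,P,d=z['im'],z['P'],z['d']; c=eyes.calibration('top')
hsv=cv2.cvtColor(im,cv2.COLOR_BGR2HSV); H,S,V=cv2.split(hsv)
ok=(d>0)&(P[...,2]<.3)
def rect(q): 
    r=cv2.minAreaRect(q[:,:2].astype(np.float32)*1000); return [np.round(x,1) for x in r]
for n,(u,v) in dict(green=(241,185),blue=(293,264),big=(183,181),yellow=(230,138)).items():
    w=np.zeros_like(ok); w[v-30:v+30,u-30:u+30]=1
    lab=w&(V>150)&(S<90)
    k,l,s,_=cv2.connectedComponentsWithStats(lab.astype(np.uint8)); i=1+np.argmax(s[1:,4])
    zt=np.median(P[(l==i)&ok][:,2])
    uv=np.argwhere(l==i)[:,::-1]; q=cast(uv,c,zt); print(n,'top z',zt.round(4),'label',rect(q),'mean',q.mean(0).round(4))
    w[:]=0; w[v-22:v+22,u-26:u+26]=1
    q=P[w&ok&(P[...,2]>zt-.008)]; print('   top depth pts',len(q),rect(q))
m=(H>=5)&(H<=16)&(S>150); m[:,:370]=0; m[:,390:]=0
print('gate',cast(np.argwhere(m)[:,::-1],c,.044).mean(0), rect(cast(np.argwhere(m)[:,::-1],c,.044)))
# dark walls & posts by columns
dark=(V<110)
for u in (335,350,379,400,420,440):
    col=np.flatnonzero((V[172:228,u]<115))+172
    print(u,col)
E
```

```text
green top z 0.046 label [array([602.6, 238.6]), array([18.6, 52. ]), np.float64(39.0)] mean [0.6026 0.2386 0.046 ]
   top depth pts 551 [array([602.7, 238.1]), array([37.6, 79.6]), np.float64(39.3)]
blue top z 0.0458 label [array([420.6, 125.3]), array([18.1, 52.1]), np.float64(8.5)] mean [0.4207 0.1253 0.0458]
   top depth pts 584 [array([420.7, 124.6]), array([36.2, 79.8]), np.float64(7.6)]
big top z 0.0592 label [array([614.5, 372.6]), array([67.5, 23.7]), np.float64(79.1)] mean [0.6144 0.3728 0.0592]
   top depth pts 943 [array([614.3, 372.1]), array([105. ,  47.6]), np.float64(79.0)]
yellow top z 0.0461 label [array([718.7, 266.2]), array([51.3, 17.3]), np.float64(57.7)] mean [0.7188 0.2662 0.0461]
   top depth pts 533 [array([718.7, 265.8]), array([80.3, 37.6]), np.float64(57.7)]
gate [ 0.56475577 -0.07600377  0.044     ] [array([565.6, -76. ]), array([ 6.9, 56.1]), np.float64(86.8)]
335 [172 173 174 175 176 177 178 184 185 186 216 217 218 222 223 224 225 226
 227]
350 [172 173 174 175 176 177 178 179 184 185 186 217 218 222 223 224 225 226
 227]
379 [172 173 174 175 176 177 178 179 180 181 182 183 184 185 186 187 188 189
 190 191 192 193 194 195 196 197 198 199 200 201 202 203 204 205 206 207
 208 209 210 211 212 213 214 215 216 217 222 223 224 225 226 227]
400 [172 173 174 175 176 177 178 179 180 181 182 183 184 213 214 215 216 223
 224 225 226 227]
420 [172 173 174 175 176 177 178 179 180 181 182 183 184 213 214 215 216 223
 224 225 226 227]
440 [172 173 174 175 176 177 178 179 180 181 182 183 184 185 213 214 215 216
 223 224 225 226 227]
```

Measured: the green cassette is centred at about (0.603, 0.238), its top at 0.046, its long axis at -50.7° (the jaw axis goes at 39.3°). The size is 37.6x79.6 mm, which confirms it is the one meant. I'm moving above it.

>>> {"fn": "servo_tool", "kwargs": {"deltas": [[[-1.4, 3.7, 0.4], 0, 8.5], [[-1.4, 3.7, 0.4], 0, 8.5], [[-1.4, 3.7, 0.4], 0, 8.5], [[-1.4, 3.7, 0.4], 0, 8.5], [[-1.4, 3.7, 0.4], 0, 8.5], [[-1.4, 3.7, 0.4], 0, 8.5], [[-1.4, 3.7, 0.4], 0, 8.5], [[-1.4, 3.7, 0.4], 0, 8.5], [[-1.4, 3.7, 0.4], 0, 8.5], [[-1.4, 3.7, 0.4], 0, 8.5], [[-1.4, 3.7, 0.4], 0, 8.5], [[-1.4, 3.7, 0.4], 0, 8.5]], "force": 40}}

```text
clock: 1.1
position: [0.5874, 0.2533, 0.1749]
ee_rot: [0.823, 0.568, -0.004, -0.002]
ft_force: [0.5, 0.1, 0.3]
grip_width: 0.994
```

>>> {"fn": "servo_tool", "kwargs": {"deltas": [[[0, 0, 0], 0.12, 7], [[0, 0, 0], 0.12, 7], [[0, 0, 0], 0.12, 7], [[0, 0, 0], 0.12, 7], [[0, 0, 0], 0.02, 7], [[0, 0, 0], 0, 7]]}}

```text
clock: 1.6
position: [0.5943, 0.2377, 0.17]
ee_rot: [0.942, 0.334, -0.008, 0.003]
ft_force: [0.0, -0.7, -0.8]
grip_width: 0.819
```

```bash
cat >> h.py <<'E'
from scipy.spatial.transform import Rotation as Ro
def toolerr(target):
    o=telemetry.get_obs(); R=Ro.from_quat(o['ee_rot']).as_matrix()
    print('t',round(o['clock'],2),'pos',o['position'].round(4),'ang',round(np.degrees(np.arctan2(R[1,0],R[0,0])),2),'zaxis',R[:,2].round(4),'F',o['ft_force'].round(1),'grip',round(o['grip_width'],3))
    if target is not None: print(' shift cm in tool axes',(R.T@(np.array(target)-o['position'])*100).round(2))
def rect(q): 
    r=cv2.minAreaRect(q[:,:2].astype(np.float32)*1000); return [np.round(x,1) for x in r]
E
python3 - <<'E'
from h import *
im,d,c=grab('wrist'); P=cloud(d,c); cv2.imwrite('pics/w1.png',im)
hsv=cv2.cvtColor(im,cv2.COLOR_BGR2HSV);H,S,V=cv2.split(hsv)
ok=(d>0)&(np.abs(P[...,2]-.044)<.006)&(np.hypot(P[...,0]-.6026,P[...,1]-.2384)<.055)
q=P[ok]; print(len(q),np.median(q[:,2]) if len(q) else '',rect(q))
g=((H>45)&(H<85)&(S>100)); 
toolerr([.6026,.2384,.025])
# loader fit from top
z=np.load('top.npz'); im,P,d=z['im'],z['P'],z['d']; c=eyes.calibration('top'); V=im.max(2)
def edge(us,f,zz):
    uv=[(u,f(u)) for u in us]; q=cast(uv,c,zz); vx,vy,x0,y0=cv2.fitLine(q[:,:2].astype(np.float32),cv2.DIST_HUBER,0,.001,.001).ravel()
    a=np.degrees(np.arctan2(vx,-vy) if vy<0 else np.arctan2(-vx,vy)); print('x at y=-.07',(x0+vx/vy*(-.07-y0)).round(4),'dx/d(-y) deg',round(a,2))
bright=lambda u:np.flatnonzero(V[176:228,u]>150)+176
edge(range(325,450,3),lambda u:bright(u).max(),.006)
edge(range(386,444,2),lambda u:[v for v in bright(u) if v<213 ][-1],.032)
edge(range(386,444,2),lambda u:[v for v in bright(u) if 183<v][0],.032)
fl=[np.flatnonzero(V[v,300:470]>150).min()+300 for v in range(184,220,2)]
print('infeed end',cast(np.c_[fl,range(184,220,2)],c,.006)[:,:2].round(4)[::4])
E
```

```text
2994 0.04427208189648031 [array([600.4, 240.2]), array([35.7, 80.5]), np.float64(38.6)]
t 1.65 pos [0.5942 0.2378 0.17  ] ang 39.14 zaxis [-0.012  -0.0114 -0.9999] F [-0.2  0.2  0.6] grip 0.82
 shift cm in tool axes [ 0.93  0.46 14.49]
x at y=-.07 0.5191 dx/d(-y) deg -1.93
x at y=-.07 0.5387 dx/d(-y) deg -2.24
x at y=-.07 0.6 dx/d(-y) deg -2.24
infeed end [[0.6092 0.0498]
 [0.5898 0.0504]
 [0.5706 0.0511]
 [0.5514 0.0517]
 [0.5324 0.0524]]
```

View pics/w1.png

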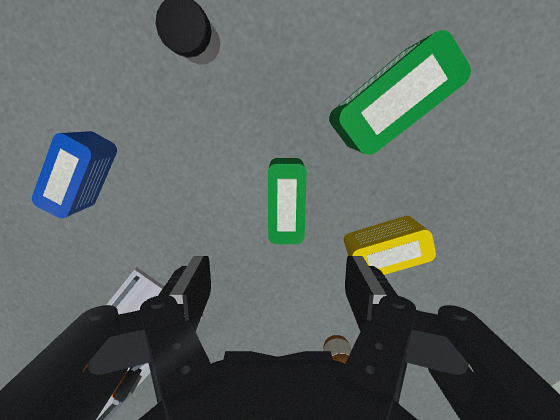

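The wrist view shows the cassette centred between the fingers' lanes at (287,202), upright and free on both sides. Its centre is about (0.6004, 0.240). Going down.

>>> {"fn": "servo_tool", "kwargs": {"deltas": [[[0.2, 0.05, 2.5], 0, 7], [[0.2, 0.05, 2.5], 0, 7], [[0.2, 0.05, 2.5], 0, 7], [[0.1, 0.05, 2.0], 0, 7], [[0.1, 0, 1.0], 0, 7], [[0, 0, 0], 0, 7]]}}

```text
clock: 2.15
position: [0.601, 0.243, 0.0627]
ee_rot: [0.938, 0.346, -0.006, 0.002]
ft_force: [-0.1, -0.2, 0.2]
grip_width: 0.823
```

Run:
```python
from h import *
toolerr([.6004,.240,.012])
z=np.load('top.npz'); im,P,d=z['im'],z['P'],z['d']; c=eyes.calibration('top'); V=im.max(2)
for u in (330,340,350,360):
    p=np.flatnonzero(V[182:221,u]<115)+182; a=p[p<200];b=p[p>200]; q=cast([(u,a.mean()),(u,b.mean())],c,.014); print(u,q[:,:2].round(4).tolist(),'mid',q.mean(0)[:2].round(4))
m=(V<70); m[:, :373]=0; m[:,385:]=0; m[:178]=0; m[222:]=0
k,l,s,ce=cv2.connectedComponentsWithStats(m.astype(np.uint8))
for i in range(1,k):
    if s[i,4]>8: print(s[i],cast(ce[i],c,.044).round(4))
```

```text
t 2.15 pos [0.601  0.243  0.0627] ang 40.51 zaxis [-0.0088 -0.0081 -0.9999] F [-0.1 -0.2  0.2] grip 0.823
 shift cm in tool axes [-0.17  0.19  5.07]
330 [[0.6046, 0.0319], [0.5284, 0.0348]] mid [0.5665 0.0333]
340 [[0.6042, 0.0085], [0.5269, 0.0116]] mid [0.5656 0.01  ]
350 [[0.6039, -0.015], [0.5266, -0.0116]] mid [ 0.5652 -0.0133]
360 [[0.6012, -0.0384], [0.5286, -0.0349]] mid [ 0.5649 -0.0366]
[373 180   7  10  54] [[ 0.5956 -0.0699  0.044 ]]
[373 210  12  10  62] [[ 0.5266 -0.0683  0.044 ]]
```

>>> {"fn": "servo_tool", "kwargs": {"deltas": [[[-0.1, 0.1, 2.0], 0.02, 7], [[-0.07, 0.09, 2.0], 0, 7], [[0, 0, 1.0], 0, 7], [[0, 0, 0], 0, 7]]}}

```text
clock: 2.48
position: [0.6022, 0.2419, 0.0152]
ee_rot: [0.94, 0.34, -0.003, 0.002]
ft_force: [-0.3, 0.8, -0.1]
grip_width: 0.82
```

```bash
python3 -c "
from h import *
toolerr([.6004,.240,.012])"
```

```text
t 2.48 pos [0.6022 0.2419 0.0152] ang 39.76 zaxis [-0.0051 -0.0052 -1.    ] F [-0.3  0.8 -0.1] grip 0.82
 shift cm in tool axes [-0.26  0.03  0.32]
```

Within about 3 mm, which is good enough for the jaws. Closing and lifting.

>>> {"fn": "servo_tool", "kwargs": {"deltas": [[[-0.2, 0, 0.2], 0, 5], [[0, 0, 0], 0, 3], [[0, 0, 0], 0, 3], [[0, 0, 0], 0, 3], [[0, 0, 0], 0, 3], [[0, 0, 0], 0, 3]], "force": 40}}

```text
clock: 2.98
position: [0.6028, 0.2418, 0.0185]
ee_rot: [0.94, 0.341, -0.0, 0.001]
ft_force: [0.2, -0.4, -2.0]
grip_width: 0.413
```

>>> {"fn": "servo_tool", "kwargs": {"deltas": [[[0, 0, -1], 0, 3], [[0, 0, -2.5], 0, 3], [[0, 0, -2.5], 0, 3], [[0, 0, -2.5], 0, 3], [[0, 0, -1.5], 0, 3], [[0, 0, 0], 0, 3]]}}

```text
clock: 3.48
position: [0.6015, 0.2414, 0.1245]
ee_rot: [0.94, 0.341, -0.002, 0.001]
ft_force: [-0.2, -0.4, -1.9]
grip_width: 0.412
```

```bash
python3 -c "
from h import *
toolerr([.566,.007,.12])"
```

```text
t 3.48 pos [0.6015 0.2414 0.1245] ang 39.89 zaxis [-0.0032 -0.0041 -1.    ] F [-0.2 -0.4 -1.9] grip 0.412
 shift cm in tool axes [-17.75  15.71   0.56]
```

Held: the opening is 35 mm and the load about 2 N. Turning to the dock's heading, then moving across.

>>> {"fn": "servo_tool", "kwargs": {"deltas": [[[0, 0, 0], 0.12, 3], [[0, 0, 0], 0.12, 3], [[0, 0, 0], 0.12, 3], [[0, 0, 0], 0.12, 3], [[0, 0, 0], 0.12, 3], [[0, 0, 0], 0.12, 3], [[0, 0, 0], 0.02, 3], [[0, 0, 0], 0, 3]]}}

```text
clock: 4.15
position: [0.6002, 0.2409, 0.1229]
ee_rot: [0.999, -0.036, -0.002, 0.002]
ft_force: [0.4, 0.3, -2.6]
grip_width: 0.413
```

```bash
python3 -c "
from h import *
toolerr([.566,.007,.12])"
```

```text
t 4.15 pos [0.6002 0.2409 0.1229] ang -4.15 zaxis [-0.0043 -0.0042 -1.    ] F [ 0.4  0.3 -2.6] grip 0.413
 shift cm in tool axes [-1.71 23.57  0.4 ]
```

>>> {"fn": "servo_tool", "kwargs": {"deltas": [[[-0.1, 2.5, 0], -0.035, 3], [[-0.3, 3.5, 0.1], 0, 3], [[-0.3, 3.5, 0.1], 0, 3], [[-0.3, 3.5, 0.1], 0, 3], [[-0.3, 3.5, 0.1], 0, 3], [[-0.3, 3.5, 0], 0, 3], [[-0.1, 2.0, 0], 0, 3], [[0, 0, 0], 0, 3], [[0, 0, 0], 0, 3]]}}

```text
clock: 4.9
position: [0.5737, 0.0142, 0.1164]
ee_rot: [1.0, 0.003, -0.003, 0.002]
ft_force: [0.4, 0.3, -2.4]
grip_width: 0.412
```

Run:
```python
from h import *
toolerr([.566,.007,.045])
im,d,c=grab('wrist'); cv2.imwrite('pics/w2.png',im)
```

```text
t 4.9 pos [0.5737 0.0142 0.1164] ang 0.37 zaxis [-0.0068 -0.004  -1.    ] F [ 0.4  0.3 -2.4] grip 0.412
 shift cm in tool axes [-0.73  0.69  7.14]
```

View pics/w2.png

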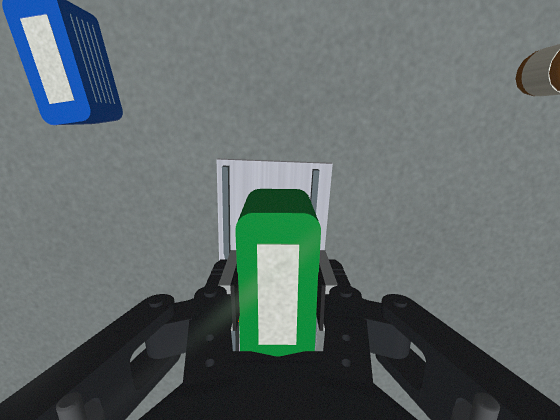

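The wrist view shows the held cassette over the infeed, between rails at columns 226 and 315 near row 180. I'll cast those rails to check the lateral centre.

Run:
```python
from h import *
im=cv2.imread('pics/w2.png'); V=im.max(2); c=eyes.calibration('wrist')
for v in (172,178,184):
    p=np.flatnonzero(V[v,216:334]<135)+216; a=p[p<240]; b=p[p>300]
    q=cast([(a.mean(),v),(b.mean(),v)],c,.014); print(v,a,b,q[:,:2].round(4).tolist(),q.mean(0).round(4))
e=[(u,np.flatnonzero(V[140:200,u]>165).min()+140) for u in (222,250,280,308,328)]
print(cast(e,c,.006)[:,:2].round(4).tolist())
```

```text
172 [222 223 224 225 226 227 228 229] [312 313 314 315 316 317 318 332 333] [[0.5277, 0.0472], [0.6064, 0.0478]] [0.5671 0.0475 0.014 ]
178 [216 222 223 224 225 226 227 228 229] [312 313 314 315 316 317 318 332 333] [[0.5265, 0.042], [0.6067, 0.0427]] [0.5666 0.0423 0.014 ]
184 [216 223 224 225 226 227 228 229] [311 312 313 314 315 316 317 331 332 333] [[0.5266, 0.0368], [0.6074, 0.0375]] [0.567  0.0372 0.014 ]
[[0.5237, 0.0561], [0.5478, 0.0555], [0.5736, 0.0548], [0.5978, 0.0541], [0.615, 0.0534]]
```

>>> {"fn": "servo_tool", "kwargs": {"deltas": [[[-0.4, 0.4, 1.0], 0.045, 3], [[-0.4, 0.35, 2.0], 0, 3], [[0, 0, 2.0], 0, 3], [[0, 0, 1.5], 0, 3], [[0, 0, 0], 0, 3], [[0, 0, 0], 0, 3]]}}

```text
clock: 5.45
position: [0.5669, 0.0155, 0.0497]
ee_rot: [1.0, -0.01, -0.002, 0.001]
ft_force: [0.4, -0.4, -2.5]
grip_width: 0.411
```

```bash
python3 -c "
from h import *
toolerr([.5653,.0065,.024])"
```

```text
t 5.45 pos [0.5669 0.0155 0.0497] ang -1.14 zaxis [-0.0043 -0.0012 -1.    ] F [ 0.4 -0.4 -2.5] grip 0.411
 shift cm in tool axes [-0.13  0.9   2.57]
```

>>> {"fn": "servo_tool", "kwargs": {"deltas": [[[-0.1, 0.4, 0.7], 0.016, 3], [[-0.1, 0.5, 0.7], 0, 3], [[0, 0, 0.6], 0, 3], [[0, 0, 0.3], 0, 3], [[0, 0, 0], 0, 3], [[0, 0, 0], 0, 3]]}}

```text
clock: 5.95
position: [0.5663, 0.008, 0.0271]
ee_rot: [1.0, -0.016, -0.0, 0.0]
ft_force: [0.6, -0.8, -1.8]
grip_width: 0.413
```

```bash
python3 -c "
from h import *
toolerr([.5653,.0065,.024])"
```

```text
t 5.95 pos [0.5663 0.008  0.0271] ang -1.87 zaxis [-8.e-04 -0.e+00 -1.e+00] F [ 0.6 -0.8 -1.8] grip 0.413
 shift cm in tool axes [-0.09  0.15  0.31]
```

>>> {"fn": "servo_tool", "kwargs": {"deltas": [[[0, 0, 0.15], 0, 3], [[0, 0, 0.15], 0, 3], [[0, 0, 0], 0, 3], [[0, 0, 0], 0, 3]]}}

```text
clock: 6.28
position: [0.5669, 0.0081, 0.0246]
ee_rot: [1.0, -0.016, 0.0, -0.0]
ft_force: [0.8, 0.9, -2.2]
grip_width: 0.415
```

>>> {"fn": "servo_tool", "kwargs": {"deltas": [[[0, 0, 0], 0, 5], [[0, 0, 0], 0, 5], [[0, 0, 0], 0, 5], [[0, 0, -1.0], 0, 5], [[0, 0, -2.5], 0, 5], [[0, 0, -2.5], 0, 5], [[0, 0, -2.5], 0, 5], [[0, 0, 0], 0, 3], [[0, 0, 0], 0, 3]]}}

```text
clock: 7.03
position: [0.5677, 0.0077, 0.1177]
ee_rot: [1.0, -0.017, 0.002, -0.0]
ft_force: [-0.8, 0.6, -1.3]
grip_width: 0.35
```

Run:
```python
from h import *
toolerr(None)
im,d,c=grab('top'); P=cloud(d,c); V=im.max(2)
im2,_,_=grab('scene'); cv2.imwrite('pics/p3.png',np.hstack([cv2.resize(im[140:260,280:480],None,fx=2,fy=2),cv2.resize(im2[120:240,130:330],None,fx=2,fy=2)]))
H,S,_=cv2.split(cv2.cvtColor(im,cv2.COLOR_BGR2HSV))
g=(H>45)&(H<85)&(S>100); g[:,:300]=0;g[:,440:]=0
q=P[g&(d>0)&(P[...,2]>.03)&(P[...,2]<.06)]; print(len(q),q.max(0),q.min(0),rect(q) if len(q) else '')
```

```text
t 7.03 pos [0.5677 0.0077 0.1177] ang -1.91 zaxis [ 3.2e-03  4.0e-04 -1.0e+00] F [-0.8  0.6 -1.3] grip 0.35
202 [0.58663024 0.04612696 0.05733596] [0.54922459 0.00304442 0.03225118] [array([567.9,  24.4]), array([43.6, 36.6]), np.float64(88.6)]
```

View pics/p3.png

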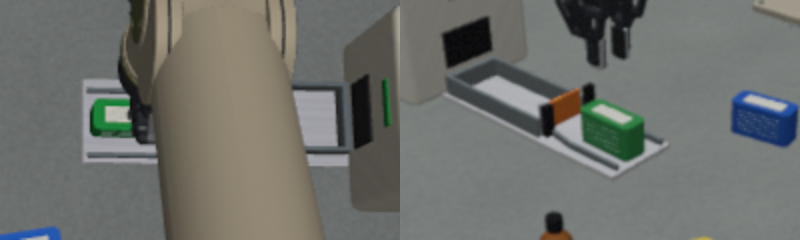

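The cassette stands upright on the infeed at about loader x -78 mm. The gate is shut and the blue cassette untouched. Closing the fingers and going down behind its tail.

>>> {"fn": "servo_tool", "kwargs": {"deltas": [[[0, -2.5, 0], 0, 0], [[0, -2.5, 0], 0, 0], [[0, -2.2, 0], 0, 0], [[0, 0, 0], 0, 0], [[0, 0, 0], 0, 0], [[0, 0, 0], 0, 0]]}}

```text
clock: 7.63
position: [0.5676, 0.0804, 0.1126]
ee_rot: [1.0, -0.018, -0.002, 0.001]
ft_force: [-1.5, -0.4, 0.3]
grip_width: -0.001
```

```bash
python3 -c "
from h import *
toolerr([.5675,.073,.021])"
```

```text
t 7.63 pos [0.5676 0.0804 0.1126] ang -2.07 zaxis [-0.0039 -0.0027 -1.    ] F [-1.5 -0.4  0.3] grip -0.001
 shift cm in tool axes [0.05 0.71 9.16]
```

>>> {"fn": "servo_tool", "kwargs": {"deltas": [[[0, 0, 2.5], 0, 0], [[0, 0, 2.5], 0, 0], [[0, 0, 2.0], 0, 0], [[0, 0, 1.0], 0, 0], [[0, 0, 0], 0, 0], [[0, 0, 0], 0, 0]]}}

```text
clock: 8.13
position: [0.5674, 0.0746, 0.0293]
ee_rot: [1.0, -0.021, -0.002, 0.002]
ft_force: [-0.4, -0.3, 0.5]
grip_width: -0.0
```

```bash
python3 -c "
from h import *
toolerr([.5675,.073,.021])"
```

```text
t 8.13 pos [0.5674 0.0746 0.0293] ang -2.41 zaxis [-0.0042 -0.0049 -1.    ] F [-0.4 -0.3  0.5] grip -0.0
 shift cm in tool axes [0.02 0.15 0.83]
```

>>> {"fn": "servo_tool", "kwargs": {"deltas": [[[0, 0.6, 0.4], 0, 0], [[0, 0.8, 0.3], 0, 0], [[0, 0.8, 0], 0, 0], [[0, 0.8, 0], 0, 0], [[0, 0.8, 0], 0, 0], [[0, 0.8, 0], 0, 0], [[0, 0.8, 0], 0, 0], [[0, 0.8, 0], 0, 0]]}}

```text
clock: 8.8
position: [0.567, 0.0075, 0.0265]
ee_rot: [1.0, -0.021, 0.001, 0.001]
ft_force: [0.7, 1.9, 0.1]
grip_width: 0.0
```

```bash
python3 -c "
from h import *
toolerr([.5657,.022,.022])"
```

```text
t 8.8 pos [0.567  0.0075 0.0265] ang -2.39 zaxis [ 0.0019 -0.002  -1.    ] F [0.7 1.9 0.1] grip 0.0
 shift cm in tool axes [-0.19 -1.45  0.44]
```

>>> {"fn": "servo_tool", "kwargs": {"deltas": [[[-0.05, 0.7, 0.1], 0, 0], [[-0.05, 0.7, 0.1], 0, 0], [[-0.05, 0.7, 0.1], 0, 0], [[-0.05, 0.7, 0.1], 0, 0]]}}

```text
clock: 9.13
position: [0.566, -0.02, 0.0245]
ee_rot: [1.0, -0.02, 0.003, -0.002]
ft_force: [-0.6, 5.0, 3.8]
grip_width: -0.003
```

Run:
```python
from h import *
toolerr(None)
im2,_,_=grab('scene'); w,_,_=grab('wrist'); cv2.imwrite('pics/p4.png',np.hstack([cv2.resize(im2[130:230,140:290],(420,280)),cv2.resize(w,(373,280))]))
```

```text
t 9.13 pos [ 0.566  -0.02    0.0245] ang -2.27 zaxis [ 0.0066  0.0029 -1.    ] F [-0.6  5.   3.8] grip -0.003
```

View pics/p4.png

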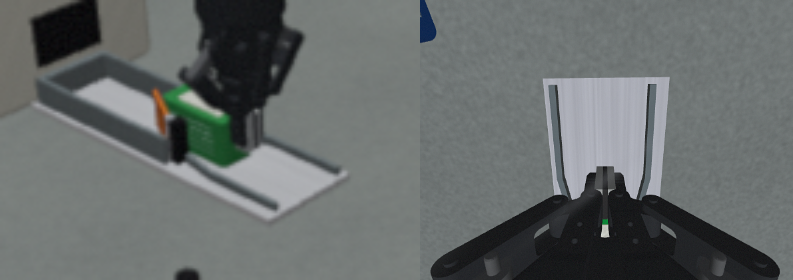

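The gate is swinging open and the cassette is straight in the gateway, with the fingers central. Continuing.

>>> {"fn": "servo_tool", "kwargs": {"deltas": [[[-0.05, 0.7, 0], 0, 0], [[-0.05, 0.7, 0], 0, 0], [[-0.05, 0.7, 0], 0, 0], [[-0.02, 0.7, 0], 0, 0], [[-0.02, 0.7, 0], 0, 0], [[-0.02, 0.7, 0], 0, 0], [[0, 0.7, 0], 0, 0], [[0, 0.7, 0], 0, 0]]}}

```text
clock: 9.9
position: [0.5609, -0.0794, 0.024]
ee_rot: [1.0, -0.019, 0.003, -0.002]
ft_force: [-0.1, 3.4, 3.4]
grip_width: -0.003
```

Run:
```python
from h import *
toolerr([.560,-.142,.0245])
im2,_,_=grab('scene'); cv2.imwrite('pics/p5.png',cv2.resize(im2[130:230,140:290],(600,400)))
```

```text
t 9.9 pos [ 0.5609 -0.0794  0.024 ] ang -2.19 zaxis [ 0.0054  0.0031 -1.    ] F [-0.1  3.4  3.4] grip -0.003
 shift cm in tool axes [ 0.15  6.26 -0.07]
```

View pics/p5.png

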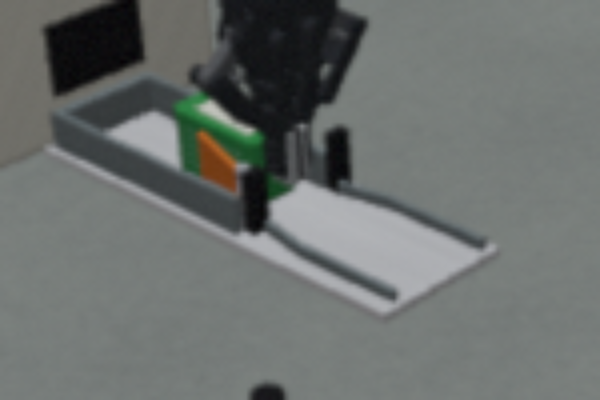

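The cassette is through the gateway, with the leaf open along its side. Pushing on to just short of the end stop.

>>> {"fn": "servo_tool", "kwargs": {"deltas": [[[0.02, 0.65, 0], 0, 0], [[0.02, 0.65, 0], 0, 0], [[0.02, 0.65, 0], 0, 0], [[0.02, 0.65, 0], 0, 0], [[0.02, 0.65, 0], 0, 0], [[0.02, 0.65, 0], 0, 0], [[0, 0.65, 0], 0, 0], [[0, 0.4, 0], 0, 0]]}}

```text
clock: 10.62
position: [0.5591, -0.1359, 0.0234]
ee_rot: [1.0, -0.02, 0.002, -0.001]
ft_force: [-0.1, 2.5, 2.4]
grip_width: -0.002
```

Run:
```python
from h import *
toolerr([.560,-.142,.0245])
im2,_,_=grab('scene'); cv2.imwrite('pics/p6.png',cv2.resize(im2[130:230,140:290],(600,400)))
```

```text
t 10.62 pos [ 0.5591 -0.1359  0.0234] ang -2.29 zaxis [ 0.0039  0.0021 -1.    ] F [-0.1  2.5  2.4] grip -0.002
 shift cm in tool axes [ 0.11  0.61 -0.11]
```

View pics/p6.png

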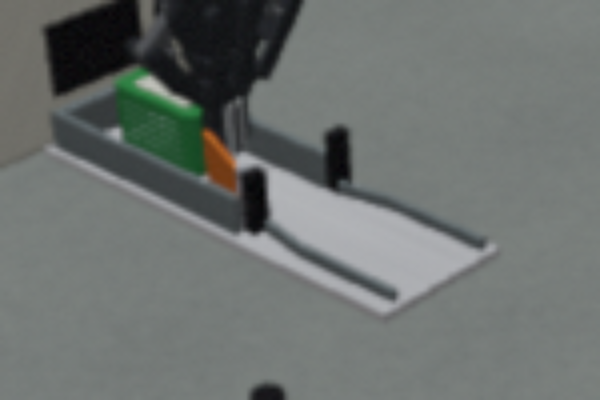

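The leaf is already off the cassette's tail and leaning on the fingers. A last 6 mm, a small back-off, then straight up.

>>> {"fn": "servo_tool", "kwargs": {"deltas": [[[0.02, 0.3, 0], 0, 0], [[0, 0.3, 0], 0, 0], [[0, 0, 0], 0, 0], [[0, -0.3, 0], 0, 0], [[0, -0.2, -0.3], 0, 0]]}}

```text
clock: 11.08
position: [0.5578, -0.1399, 0.0255]
ee_rot: [1.0, -0.021, 0.001, -0.0]
ft_force: [-1.4, -0.3, 0.4]
grip_width: -0.004
```

>>> {"fn": "servo_tool", "kwargs": {"deltas": [[[0, 0, -2], 0, 0], [[0, 0, -2.5], 0, 0], [[0, 0, -2.5], 0, 0], [[0, -1, -2.5], 0, 0], [[0, -3, -2], 0, 0], [[0, -3.5, -1], 0, 0], [[0, -3.5, 0], 0, 0], [[0, -3.5, 0], 0, 0], [[0, -3.5, 0], 0, 0], [[0, -3.5, 0], 0, 0], [[0, -3.5, 0], 0, 0], [[0, 0, 0], 0, 0]]}}

```text
clock: 12.08
position: [0.5686, 0.1201, 0.1592]
ee_rot: [1.0, -0.025, 0.003, 0.001]
ft_force: [-0.0, 0.8, -0.5]
grip_width: 0.002
```

>>> {"fn": "servo_tool", "kwargs": {"deltas": [[[0, -3, 0], 0, 0], [[0, -3, 0], 0, 0], [[0, -3, 0], 0, 0], [[0, 0, 0], 0, 0], [[0, 0, 0], 0, 0]]}}

```text
clock: 12.5
position: [0.5722, 0.2166, 0.1597]
ee_rot: [1.0, -0.023, 0.004, 0.001]
ft_force: [0.1, -1.4, 0.5]
grip_width: 0.002
```

Run:
```python
from h import *
toolerr(None)
im,d,c=grab('top'); P=cloud(d,c)
im2,_,_=grab('scene'); cv2.imwrite('pics/p7.png',np.hstack([cv2.resize(im[150:250,310:460],(390,260)),cv2.resize(im2[130:230,140:290],(390,260))]))
H,S,V=cv2.split(cv2.cvtColor(im,cv2.COLOR_BGR2HSV))
g=np.zeros(H.shape,bool); g[170:230,386:452]=1
q=P[g&(d>0)&(P[...,2]>.04)&(P[...,2]<.06)]; r=rect(q); print(len(q),'z',np.median(q[:,2]).round(4),r)
X=np.array([-.0364,-.9993]);Y=np.array([.9993,-.0364]); e=np.array(r[0])/1000-[.5625,-.0715]; print('loader xy',e@X,e@Y)
m=(H>=5)&(H<=16)&(S>150); m[:,:370]=0; m[:,450:]=0; print('gate',rect(cast(np.argwhere(m)[:,::-1],c,.044)))
m=(H>100)&(H<130)&(S>120)&(d>0)&(P[...,2]>.037)&(P[...,2]<.05); m[:,:260]=0;m[:,320:]=0; print('blue',rect(P[m]))
```

```text
t 12.5 pos [0.5722 0.2166 0.1597] ang -2.59 zaxis [ 0.0083 -0.0026 -1.    ] F [ 0.1 -1.4  0.5] grip 0.002
589 z 0.0516 [array([ 558.1, -195.2]), array([81.6, 37. ]), np.float64(89.1)]
loader xy 0.12377356999999999 0.00010576000000004065
gate [array([565.6, -76. ]), array([ 6.9, 56.1]), np.float64(86.8)]
blue [array([0., 0.]), array([0., 0.]), np.float64(0.0)]
```

View pics/p7.png

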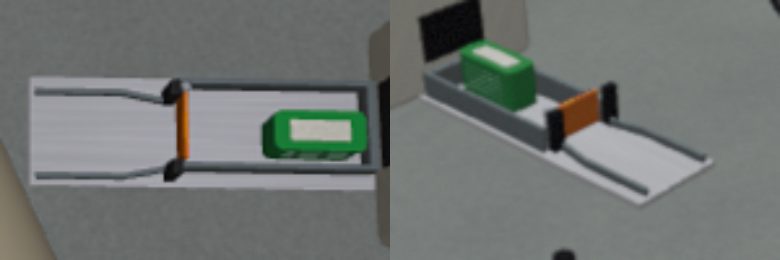

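The cassette stands in the bay at loader x of about 124 mm. The gate measures exactly as it did when shut at the start, and the robot is clear. Handing in.

```bash
python3 -c "
from h import *
print(order.hand_in())"
```

```text
the job is handed in; nothing more can be done
None
```

I set the small green cassette upright on the infeed at about loader x -78 mm. I then pushed it through the spring gate with closed fingers, withdrew the arm and handed in at about 12.6 s.

**Last checks, all by camera:**
- **Cassette:** it stands upright in the bay at about x 124 mm, y 0 mm. Its top is at 51.6 mm, against 50 mm expected for standing on the floor and within the camera's error.
- **Gate:** its image matches the shut gate at the start.
- **Arm:** it is well clear of the dock and touches nothing.
- **Blue cassette:** my final colour-mask check found no pixels, most likely because the arm was in view or my filter was too tight. So there is no final measured position for it. The fingers never went near it, and it stood in place in the picture taken after the placing.

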